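# Lay the teal pipette-tip box down on the platform

### The arm

A 6-joint arm with a two-finger parallel gripper is mounted at the origin on the work surface. World frame = base frame: x ahead of the robot, y to its left, z up, the work surface at z = 0. Lengths are in m, angles in rad, forces in N, time in s.
With the tool pointing down it reaches from about 0.375 to 0.825 m from the base axis. Payload 5.5 kg.
Tool frame: the origin (TCP) lies at the very end of the fingers, on their centre line; the grasp point (between the pads) lies 19 mm behind it; z points along the fingers, y is the line along which they close (so a half turn about z gives the same grasp; the last joint's range is limited). The gripper opens to 85 mm and grips with 20 to 120 N. Pads are 22 mm wide; open, the fingers measure 114 mm over their backs; the gripper's body (76 mm by 85 mm) begins 54 mm behind the grasp point. The pads swing forward as they close: fully open they stand 13 mm farther back than shut.
Start: joints at [0, 0.314, -0.047, 1.21, 0, 1.571], TCP at [0.6, -0, 0.231] pointing down, gripper open.
Joint ranges: [-2.67, 2.67], [-0.69, 1.73], [-1.03, 1.25], [-2.08, 2.16], [-1.42, 1.45], [-3.14, 3.14]. Speed limits (rad/s): [2.39, 2.39, 3.01, 3.14, 3.14, 3.14].

### API

Orientations are given as [roll, pitch, yaw] about the fixed x, y, z axes, in that order (R = Rz(yaw) Ry(pitch) Rx(roll)).
In Python, from bench import manip gives the robot as it stands.
- The arm moves only by the tool servo_tool, never from a script. Its argument "increments" is one flat list of numbers, 4 for each row, row after row: the shift along the tool's x, y, z in m, then the turn about the tool's z in degrees. A call has 1 to 5 rows; each row shifts and turns the commanded pose from where the row before left it, along the tool's axes as they then stand; what a row does not reach is not made up. A row lasts 1/10 s, in which the tool goes at most 50 mm and 8.59 degrees, less where a joint would pass 70% of its speed; a pose out of reach is approached as far as the arm can. A call is refused whole if a number of a shift passes 0.05 or a number of a turn 8.59, either way. A call with a gripper value outside its range is refused whole. "jaw" is the closure, from 0 (fully open) to 1 (shut), set as the call begins (left out, the last holds). The fingers move at their own pace and stop on an object; the grip force is fixed at half the most. Time passes only in rows, so rows that do not move let the fingers close. It gives the time, the measured TCP pose, the force, the opening and the grip force at its end, in the units of the state.
- manip.sense(): the state, without advancing time (a new reading comes with each control period).
- manip.read_camera(name): name is "scene" or "side" or "wrist"; returns a dict with "img" (400x640x3 uint8, red, green, blue), "fx", "fy", "cx", "cy" (pixels), "dist_coeffs" ([k1, k2, p1, p2, k3] as OpenCV has them; the pictures are not rectified), "R" (3x3) and "t" (3): a world point X has camera coordinates R X + t; the wrist camera has in their place "tool_from_camera" (4x4, takes a point from camera to tool coordinates, whose origin is the TCP and whose axes are the flange's). Camera axes: x right, y down, z forward; pixel columns grow to the right and rows downward; lengths in m; the calibration is good to about 2 mm. A picture is of the moment at which its call begins: read the wrist's pose just before it. There is no depth.
- manip.hand_in(): hands the job in; it is judged then, once.
The state is a dict: "time_s": time; "joints": joint angles; "dq": joint speeds; "joint_torque": joint torques, N m; "tcp_pos": TCP position; "orientation": TCP orientation; "wrist_force": force on the tool from outside, world axes, zero at the start; "ft_torque": the same for the moment, N m; "finger_gap": opening from 0.0 (shut) to 1.0 (fully open); "gripper_force": force on a finger pad.
Only numpy, scipy, OpenCV 4.12 (cv2) and the standard library are available. Lean on these libraries where they do the work, as an engineer would, in place of code of your own. Each camera call takes 0.05 s, during which the arm holds its last target. There are 200 camera calls.

### The job

Three pipette-tip boxes stand on end in front of the low dark platform. Tip the teal one over, away from the robot, by pushing high against its clear lid so that its foot catches on the platform's near edge, and leave it lying flat on the platform, clear lid up, its foot end still at that edge. Do not pick it up, and leave the orange and violet boxes standing undisturbed.

Things in the scene. Friction and masses are not known exactly. Their poses are not given: they have to be found in the camera images.
- teal_box: Rigid closed pipette-tip box on end: 122 mm tall, 83 wide (its y), 66 deep (its x), 0.2 to 0.4 kg. Half towards the robot: clear lid, latched shut, white tips showing; far half: teal base. Origin: centre of the end it stands on. z up, x away from the robot, within 4 deg of square to the platform edge; lid face at x = -33 mm. Lying right: x down, z along platform x.
- orange_box: Pipette-tip box standing on its end like the teal box and of the same size and build (122 x 83 x 66 mm, 0.28 kg), but with a base of orange plastic. Origin: centre of the end face it stands on; z up, x points towards the platform (away from the robot). A bystander: it stays as it is.
- violet_box: Pipette-tip box standing on its end like the teal box and of the same size and build (122 x 83 x 66 mm, 0.28 kg), but with a base of violet plastic. Origin: centre of the end face it stands on; z up, x points towards the platform (away from the robot). A bystander: it stays as it is.
- platform: Fixed flat dark grey platform, 170 (its x) by 420 (its y), 12 mm thick, thin yellow line along its near edge. Origin: centre of its underside; x away from the robot: near edge (the 12 mm high stop) at x = -85 mm, top at z = 12 mm. The boxes stand on the bench in a row along this edge, their centre lines 5 to 9 mm short of it, about 130 mm apart, in any order.
Things that resemble listed ones, but are neither listed nor needed, are in the scene too. Leave any green look-alike of the teal_box alone.

How it is judged:
By the outcome, as a careful person would: the job done as asked, in the order asked, and still so for the second after the job is handed in, with the robot touching nothing.
It also fails if it takes over 29 s, if anything falls off the work surface, if the arm or the gripper's body presses on something with over 40 N, if the wrist force passes 120 N, or if a joint passes its speed limit or range.

## Working session

There is one attempt and no reset: what is moved stays moved. The work goes in short steps, Python scripts to look and compute and a tool call to move; the robot and the scene stay as the last step left them, time stands still between calls to the robot, and variables do not carry over. Pictures are saved under pics/ and viewed, at most 10 in all, crops included, and the job is handed in when it is done.

Besides the shell and the picture viewer there is one more tool, called after "Emit:" as name(argument=value, ...) on one line, values as JSON. servo_tool: Moves the arm, as the interface text tells. Its arguments: {"type":"object","properties":{"increments":{"type":"array","items":{"type":"number"}},"jaw":{"type":"number"}},"required":["increments"]}

```bash
mkdir -p pics; ls; cat > h.py <<'E'
from bench import manip
import cv2, numpy as np, pickle
def grab(n):
    s=manip.sense(); c=manip.read_camera(n); c['s']=s; pickle.dump(c,open(f'{n}.pkl','wb')); return c
E
python3 - <<'E'
from h import *
for n in ('scene','side','wrist'):
    c=grab(n); cv2.imwrite(f'pics/{n}0.png',c['img'][:,:,::-1])
    print(n,c['fx'],c['cx'],c['cy'],c['dist_coeffs'])
    if 'R' in c: print((-np.array(c['R']).T@c['t']).round(3))
print(manip.sense())
E
```

```text
pics
scene 412.3909999186675 320.9178179611649 203.45406495833637 [-0.07643083  0.          0.          0.          0.        ]
[1.09  0.289 0.484]
side 382.64095449348264 319.6343617277247 202.534320247261 [-0.08077453  0.          0.          0.          0.        ]
[0.282 0.427 0.482]
wrist 332.8547208688101 316.9975955700116 199.19375215626073 [-0.04781755  0.          0.          0.          0.        ]
{'time_s': 0.15, 'joints': array([ 1.40090668e-05,  3.14054300e-01, -4.78427348e-02,  1.21020724e+00,
       -1.50970511e-05,  1.57076518e+00]), 'dq': array([-6.97267869e-04, -1.74743582e-03,  3.33514975e-03,  4.93835531e-05,
       -7.05626786e-04,  1.10687272e-03]), 'joint_torque': array([-1.47968080e-04, -5.40045226e+01,  3.40059292e+01,  1.33731824e-02,
        2.28346818e-05,  3.50972789e-05]), 'tcp_pos': array([5.99555881e-01, 3.40360419e-06, 2.30641118e-01]), 'orientation': array([-3.14028471e+00,  1.50562939e-05,  1.57084151e+00]), 'wrist_force': array([-0.03236735,  0.30772307,  0.55053956]), 'ft_torque': array([ 0.0308575 , -0.01291265, -0.02887079]), 'gripper_force': 0.0, 'finger_gap': 0.9998296469332159}
```

View pics/scene0.png

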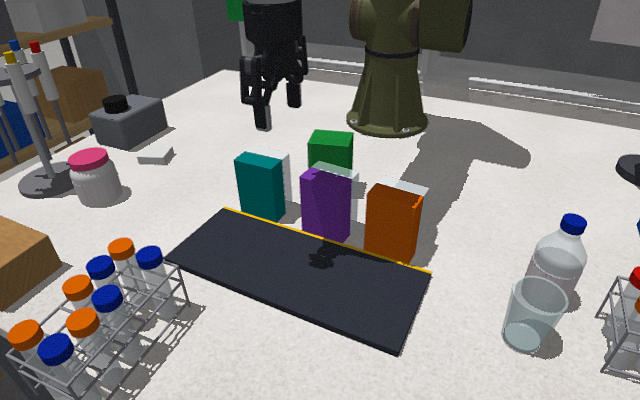

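View pics/side0.png

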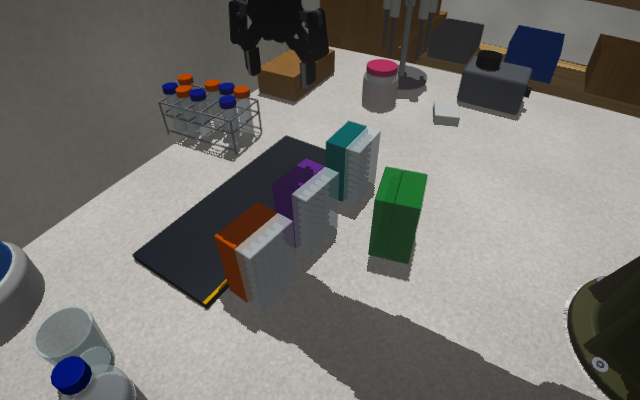

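The scene view shows teal at (262,187), at the -y end of the row. Violet is in the middle and orange is at +y. The green look-alike stands behind the row at (330,150), on the robot side. I'll enlarge both views to get corners.

```bash
python3 - <<'E'
import pickle,cv2,numpy as np
a=pickle.load(open('scene.pkl','rb'))['img'][120:230,215:315]
b=pickle.load(open('side.pkl','rb'))['img'][110:220,310:410]
o=np.hstack([cv2.resize(x,None,fx=4,fy=4,interpolation=cv2.INTER_CUBIC) for x in(a,b)])
cv2.imwrite('pics/z.png',o[:,:,::-1])
E
```

```text
(no output)
```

View pics/z.png

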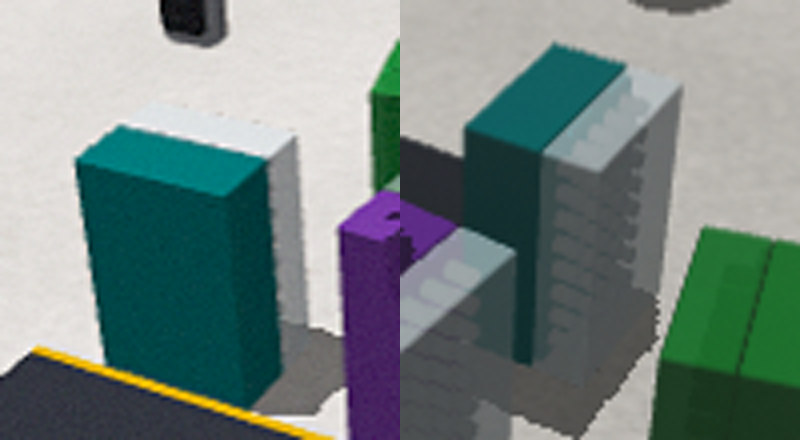

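The crop shows the teal box's top corners in both views: the base far edge, the lid seam and the lid near edge. I'll triangulate them and put the platform edge corners at z=0.012.

```bash
cat >> h.py <<'E'
def ray(c,p):
    K=np.array([[c['fx'],0,c['cx']],[0,c['fy'],c['cy']],[0,0,1]])
    u=cv2.undistortPoints(np.array([[p]],float),K,np.array(c['dist_coeffs']))[0,0]
    R=np.array(c['R']); d=R.T@[u[0],u[1],1]; return -R.T@np.array(c['t']),d/np.linalg.norm(d)
def tri(rs):
    A=sum(np.eye(3)-np.outer(d,d) for o,d in rs); b=sum((np.eye(3)-np.outer(d,d))@o for o,d in rs)
    return np.linalg.solve(A,b)
def onz(c,p,z):
    o,d=ray(c,p); return o+d*(z-o[2])/d[2]
E
python3 - <<'E'
from h import *
a,b=[pickle.load(open(n+'.pkl','rb')) for n in('scene','side')]
S=[(77,160),(223,196),(267,158),(122,126),(298,135),(152,105)]
T=[(155,43),(65,129),(142,154),(226,64),(205,169),(283,86)]
P=[]
for s,t in zip(S,T):
    s=(np.array(s)+.5)/4-.5+[215,120]; t=(np.array(t)+.5)/4-.5+[310,110]
    P.append(tri([ray(a,s),ray(b,t)])); print(P[-1].round(4), onz(a,s,.122).round(3), onz(b,t,.122).round(3))
P=np.array(P); print('ctr',((P[0]+P[1]+P[4]+P[5])/4).round(4))
for i,j in((0,1),(3,2),(5,4)): d=P[j]-P[i]; print(np.linalg.norm(d).round(4), np.degrees(np.arctan2(-d[0],d[1])).round(1))
for p in((224,208),(430,272),(397,352),(168,259)): print(onz(a,p,.012).round(4))
print(onz(b,(208,305),.012).round(4))
# other boxes: top far/near edges from scene
for p in((302,175),(350,189),(367,191),(418,206),(427,188),(357,173)): print('o',onz(a,p,.122).round(3))
# green
for p in((310,140),(352,147),(353,133)): print('g',onz(a,p,.122).round(3))
for p in((427,174),(387,170),(375,200),(415,207)): print('gs',onz(b,p,.122).round(3))
E
```

```text
[ 0.5507 -0.1342  0.1221] [ 0.55  -0.135  0.122] [ 0.551 -0.134  0.122]
[ 0.5529 -0.055   0.1207] [ 0.553 -0.056  0.122] [ 0.551 -0.051  0.122]
[ 0.5153 -0.0536  0.1212] [ 0.515 -0.054  0.122] [ 0.514 -0.051  0.122]
[ 0.5143 -0.1333  0.1222] [ 0.514 -0.134  0.122] [ 0.514 -0.133  0.122]
[ 0.4871 -0.0536  0.1211] [ 0.49  -0.052  0.122] [ 0.487 -0.054  0.122]
[ 0.4863 -0.134   0.1195] [ 0.489 -0.132  0.122] [ 0.485 -0.129  0.122]
ctr [ 0.5192 -0.0942  0.1209]
0.0793 -1.6
0.0797 -0.7
0.0804 -0.6
[ 0.5628 -0.1674  0.012 ]
[0.581  0.2468 0.012 ]
[0.7487 0.2392 0.012 ]
[ 0.7271 -0.1685  0.012 ]
[0.5744 0.2493 0.012 ]
o [0.551 0.006 0.122]
o [0.56  0.097 0.122]
o [0.555 0.124 0.122]
o [0.565 0.21  0.122]
o [0.509 0.211 0.122]
o [0.508 0.09  0.122]
g [ 0.423 -0.04   0.122]
g [0.42  0.048 0.122]
g [0.36  0.027 0.122]
gs [ 0.374 -0.051  0.122]
gs [ 0.431 -0.03   0.122]
gs [0.418 0.043 0.122]
gs [0.364 0.029 0.122]
```

Teal box measured at centre (0.519, -0.094), top z ≈ 0.121 (122 expected), width ~80 mm, lid face x ≈ 0.487, and platform edge x ≈ 0.565 there. I'll go behind it at height, turn so both fingers lie along y, then descend.

Emit:
servo_tool(increments=[-0.0235,-0.039,0,0,-0.0235,-0.039,0,0,-0.0235,-0.039,0,0,-0.0235,-0.038,0,0,0,0,0,-8.5], jaw=0.6)

```text
time_s: 0.65
tcp_pos: [0.4402, -0.0956, 0.231]
orientation: [-3.138, 0.0, 1.719]
wrist_force: [0.2, 0.2, 0.1]
finger_gap: 0.401
gripper_force: 0.0
```

Emit:
servo_tool(increments=[0,0,0,-8.5,0,0,0,-8.5,0,0,0,-8.5,0,0,0,-8.5,0,0,0,-8.5])

```text
time_s: 1.15
tcp_pos: [0.4448, -0.094, 0.2311]
orientation: [-3.141, -0.0, 2.467]
wrist_force: [0.5, -0.3, -0.4]
finger_gap: 0.398
gripper_force: 0.0
```

Emit:
servo_tool(increments=[0,0,0,-8.5,0,0,0,-8.5,0,0,0,-8.5,0,0,0,-8.5,0,0,0,0])

```text
time_s: 1.65
tcp_pos: [0.4448, -0.0939, 0.2311]
orientation: [3.142, -0.0, 3.055]
wrist_force: [0.5, -0.4, -0.3]
finger_gap: 0.398
gripper_force: 0.0
```

Emit:
servo_tool(increments=[0,0,0.033,-3,0,0,0.033,0,0,0,0.033,0,0,0,0.032,0,0,0,0,0])

```text
time_s: 2.15
tcp_pos: [0.4413, -0.0932, 0.0967]
orientation: [3.14, -0.007, 3.103]
wrist_force: [-0.7, 0.4, -0.2]
finger_gap: 0.399
gripper_force: 0.0
```

Emit:
servo_tool(increments=[-0.01,0,0,0,-0.01,0,0,0,-0.005,0,0,0,-0.005,0,0,0,0,0,0,0])

```text
time_s: 2.65
tcp_pos: [0.476, -0.0952, 0.1009]
orientation: [-3.141, 0.001, 3.107]
wrist_force: [-1.5, 0.2, -0.8]
finger_gap: 0.399
gripper_force: 0.4
```

```bash
python3 - <<'E'
from h import *
a,b=grab('scene')['img'],grab('side')['img']
o=np.hstack([cv2.resize(x,(400,400)) for x in(a[90:290,190:390],b[90:290,220:420])])
cv2.imwrite('pics/p1.png',o[:,:,::-1])
E
```

```text
(no output)
```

View pics/p1.png

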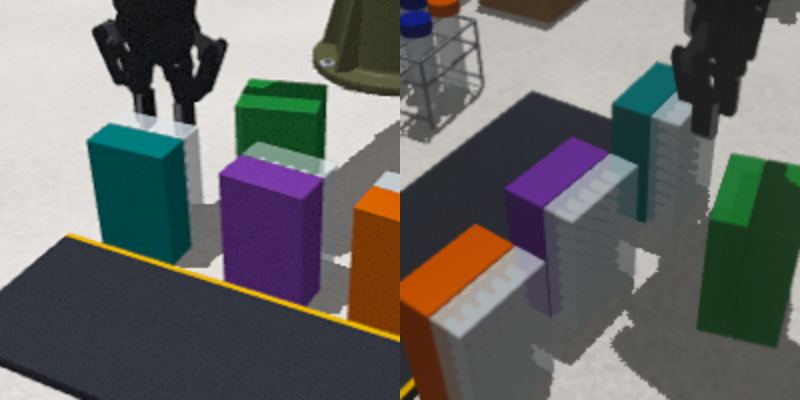

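The fingers are at the lid, centred on it and high up (left panel, about (165,110)). The neighbouring boxes are clear. Next is a slow push.

Emit:
servo_tool(increments=[-0.004,0,0,0,-0.004,0,0,0,-0.004,0,0,0,-0.004,0,0,0,-0.004,0,0,0])

```text
time_s: 3.25
tcp_pos: [0.4955, -0.0958, 0.1004]
orientation: [-3.142, 0.0, 3.107]
wrist_force: [-1.1, 0.2, 2.0]
finger_gap: 0.398
gripper_force: 0.9
```

Emit:
servo_tool(increments=[-0.004,0,0,0,-0.004,0,0,0,-0.004,0,0,0,0,0,0,0,0,0,0,0])

```text
time_s: 3.75
tcp_pos: [0.507, -0.0962, 0.1001]
orientation: [-3.142, -0.0, 3.107]
wrist_force: [-1.3, -0.1, -0.1]
finger_gap: 0.401
gripper_force: 0.2
```

```bash
python3 - <<'E'
from h import *
a,b=grab('scene')['img'],grab('side')['img']
o=np.hstack([cv2.resize(x,(400,400)) for x in(a[90:290,190:390],b[90:290,220:420])])
cv2.imwrite('pics/p2.png',o[:,:,::-1])
E
```

```text
(no output)
```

View pics/p2.png

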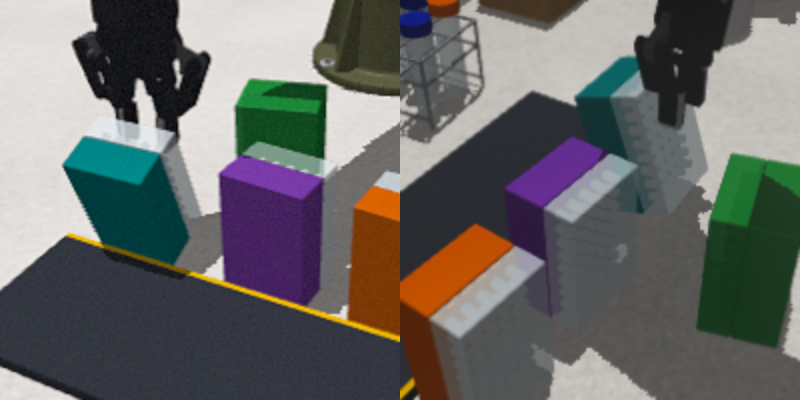

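It is tipping about its far foot edge, roughly 18° so far, with no slide. I'll keep pushing gently.

Emit:
servo_tool(increments=[-0.004,0,0,0,-0.004,0,0,0,-0.004,0,0,0,-0.004,0,0,0,-0.004,0,0,0])

```text
time_s: 4.35
tcp_pos: [0.5275, -0.0969, 0.1003]
orientation: [-3.142, 0.0, 3.107]
wrist_force: [-0.2, -0.6, -0.9]
finger_gap: 0.399
gripper_force: 0.0
```

Emit:
servo_tool(increments=[-0.004,0,0,0,-0.004,0,0,0,-0.004,0,0,0,-0.004,0,0,0,-0.004,0,0,0])

```text
time_s: 4.85
tcp_pos: [0.5472, -0.0976, 0.1003]
orientation: [3.142, -0.0, 3.107]
wrist_force: [-0.0, -0.3, 0.1]
finger_gap: 0.398
gripper_force: 0.0
```

```bash
python3 - <<'E'
from h import *
a,b=grab('scene')['img'],grab('side')['img']
o=np.hstack([cv2.resize(x,(400,400)) for x in(a[90:290,190:390],b[90:290,220:420])])
cv2.imwrite('pics/p3.png',o[:,:,::-1])
E
```

```text
(no output)
```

View pics/p3.png

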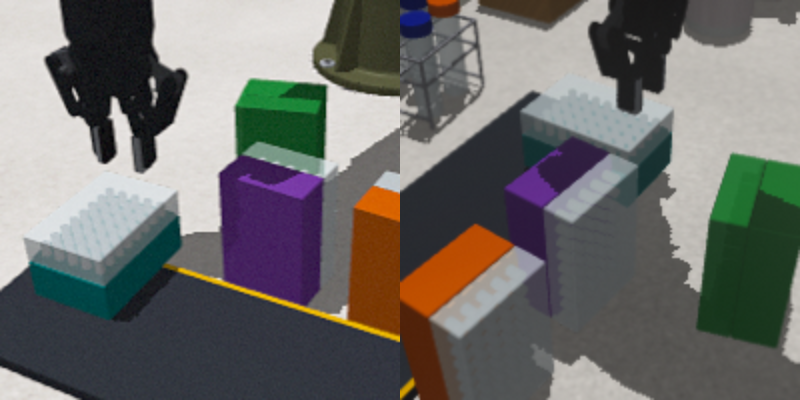

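The box has fallen onto the platform with the clear lid up. The lid's near +y corner is at about scene (279,185). I'll measure where the foot end lies.

```bash
python3 - <<'E'
from h import *
a,b=[pickle.load(open(n+'.pkl','rb')) for n in('scene','side')]
S=dict(fm=(25,240),fp=(105,264),np=(178,190),nm=(105,172))
T=dict(nm=(272,113),fm=(165,76),fp=(121,111))
for k in S:
    s=np.array(S[k])/2+[190,90]; o=[onz(a,s,.078).round(3)]
    if k in T:
        t=np.array(T[k])/2+[220,90]; o+=[onz(b,t,.078).round(3),'tri',tri([ray(a,s),ray(b,t)]).round(3)]
    print(k,*o)
# bottom +y edge of base, on platform top: where yellow edge meets, far corner
print('base far+y',onz(a,np.array((108,317))/2+[190,90],.012).round(3),'base -y far',onz(a,np.array((38,290))/2+[190,90],.012).round(3))
print('base near+y',onz(a,np.array((181,243))/2+[190,90],.012).round(3))
x=np.hstack([cv2.resize(a['img'][160:260,180:300],None,fx=4,fy=4,interpolation=2)[:, :400],cv2.resize(b['img'][115:215,265:365],None,fx=4,fy=4,interpolation=2)])
cv2.imwrite('pics/p4.png',x[:,:,::-1])
E
```

```text
fm [ 0.656 -0.135  0.078] [ 0.65  -0.13   0.078] tri [ 0.653 -0.137  0.075]
fp [ 0.657 -0.052  0.078] [ 0.653 -0.057  0.078] tri [ 0.654 -0.056  0.076]
np [ 0.535 -0.052  0.078]
nm [ 0.533 -0.133  0.078] [ 0.527 -0.124  0.078] tri [ 0.531 -0.134  0.074]
base far+y [ 0.651 -0.063  0.012] base -y far [ 0.645 -0.143  0.012]
base near+y [ 0.529 -0.057  0.012]
```

View pics/p4.png

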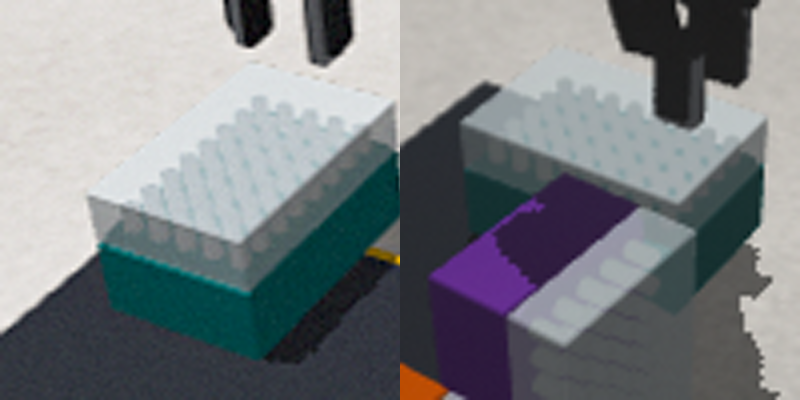

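The box is flat, lid up, but it slid back. Its foot end is at x ≈ 0.531, about 32 mm short of the edge at ≈ 0.563. I'll push the foot end forward with the fingertips to bring it to the edge.

Emit:
servo_tool(increments=[0.03,0,0,0,0.03,0,0,0,0,0,0.03,0,0,0,0.03,0,0,0,0,0])

```text
time_s: 5.45
tcp_pos: [0.4836, -0.0949, 0.0375]
orientation: [3.141, -0.006, 3.107]
wrist_force: [-1.1, -0.2, -0.1]
finger_gap: 0.401
gripper_force: 0.0
```

Emit:
servo_tool(increments=[-0.012,0,0,0,-0.012,0,0,0,-0.008,0,0,0,-0.004,0,0,0,-0.004,0,0,0])

```text
time_s: 5.95
tcp_pos: [0.5266, -0.0968, 0.0405]
orientation: [-3.142, -0.002, 3.107]
wrist_force: [-4.4, 0.7, 3.9]
finger_gap: 0.401
gripper_force: 2.4
```

Emit:
servo_tool(increments=[-0.004,0,0,0,-0.004,0,0,0,-0.004,0,0,0,0,0,0,0,0,0,0,0])

```text
time_s: 6.45
tcp_pos: [0.5399, -0.0973, 0.0404]
orientation: [3.142, 0.002, 3.107]
wrist_force: [0.5, 0.2, -0.4]
finger_gap: 0.401
gripper_force: 0.0
```

Emit:
servo_tool(increments=[-0.003,0,0,0,-0.003,0,0,0,0,0,0,0,0.01,0,0,0,0.03,0,0,0])

```text
time_s: 6.95
tcp_pos: [0.5078, -0.0964, 0.0408]
orientation: [-3.141, 0.005, 3.107]
wrist_force: [-0.5, 0.6, -0.0]
finger_gap: 0.399
gripper_force: 0.0
```

Emit:
servo_tool(increments=[0.02,0,0,0,0,0,-0.04,0,0,0,-0.05,0,0,0,-0.05,0,0,0,0,0])

```text
time_s: 7.45
tcp_pos: [0.4895, -0.0963, 0.1875]
orientation: [-3.14, 0.013, 3.107]
wrist_force: [0.7, 0.0, -0.4]
finger_gap: 0.4
gripper_force: 0.0
```

```bash
python3 - <<'E'
from h import *
a,b=grab('scene'),grab('side')
x=np.hstack([cv2.resize(a['img'][150:300,160:310],(400,400),interpolation=2),cv2.resize(b['img'][90:240,250:400],(400,400),interpolation=2)])
cv2.imwrite('pics/p5.png',x[:,:,::-1])
E
```

```text
(no output)
```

View pics/p5.png

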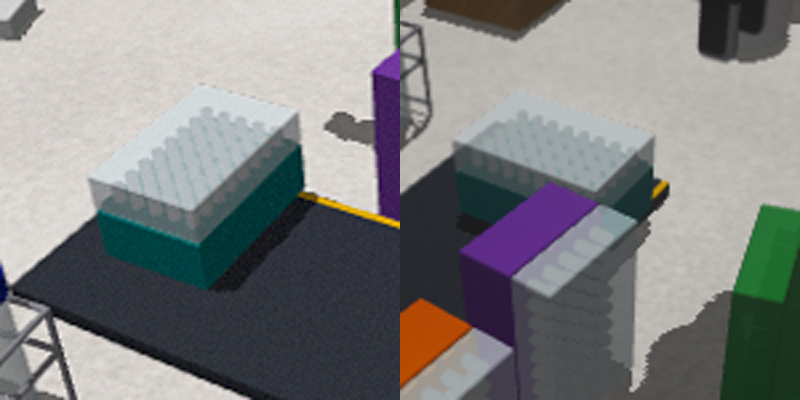

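The teal box lies flat with its lid up. Its near bottom corner is at left panel (302,190), within a few mm of where the yellow line starts at (300,194). Violet and orange are unmoved and the hand is clear.

```bash
python3 -c "
from bench import manip
print(manip.hand_in())"
```

```text
the job is handed in; nothing more can be done
None
```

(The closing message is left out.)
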